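# Find the gap between burr and fence with a stepped gauge

## Task

Find out how wide the gap between the burr and the fence of the little shaping table is set: take the stepped gauge out of its stand and slide its tongues down the fence's face into the gap one after another, from the thinnest up, each right down if it goes, until you feel one bind on the burr. Then put the gauge back into the gap with the thickest tongue that does go, fully home with its head resting on the fence, and let go of it. Go gently: do not lean hard on the burr or the fence, do not shift the fence from its setting, and leave the other things on the bench where they are.

Things in the scene. Friction and masses are not known exactly. Their poses are not given: they have to be found in the camera images.
- burr: Upright steel cylinder burr, 10 mm diameter, 20 mm tall, fixed in the face of a small grey shaping table (190 x 230 mm, 130 mm above the bench). Origin on its axis at the table's face; z up, x square to the fence and pointing to it, y along the fence. The fence's face lies 10 to 17 mm from this axis, so the clear gap is 5 to 12 mm: find it by touch.
- stand: The shaping table with burr and fence; fixed, fence on the robot's side of the burr. Origin on the bench straight below the burr, axes as the burr's. Fence: aluminium bar 210 mm long (y), 26 mm thick (x), 30 mm high above the table's face, held only by the friction of two black clamp knobs behind it (88 mm to each side, lower than the fence's top): over about 20 N shifts it along x.
- gauge_grip (a point): Centre of the gauge's grip, an upright block 14 mm thick (x), 44 mm long (y), 44 mm high (z): take it from above across the 14 mm. The head below it, centred, is 34 mm (x) by 112 mm (y) by 14 mm high, its underside 36 mm below this point. Aluminium, about 0.2 kg. x is turned to the fence in use; at the start it points back towards the robot within 25 degrees.
- tip1 (a point): Four tongues hang 28 mm down from the head in a row along y, each 16 mm wide, 26 mm between centres. They share one flat face turned to +x, 3 mm on the -x side of the grip's centre; their thickness runs from it to -x. This point: mid-width of that face's lower edge on the thinnest tongue, 4 mm thick, at y = +39 mm from the grip's centre.
- tip2 (a point): The same point of the second tongue, 7 mm thick, at y = +13 mm. In use the tongues' common face lies flat on the fence's front face; only one tongue at a time stands at the burr, the others pass beside it.
- tip3 (a point): The same point of the third tongue, 10 mm thick, at y = -13 mm. When a tongue is fully home the head's underside, which overhangs the common face by 20 mm, rests on the fence's top and the tips are 2 mm above the table's face.
- tip4 (a point): The same point of the fourth, thickest tongue, 13 mm thick, at y = -39 mm from the grip's centre. At the start the thinnest tongue is thus at the robot's right-hand end (-y) of the gauge, the thickest at the left-hand end, hidden in the stand's slot until the gauge is lifted out.
- rack: Heavy wooden stand of the gauge, 64 x 130 mm, 45 mm high, with a slot 17 mm wide (x), 100 mm long (y), 31 mm deep. At the start the gauge stands upright in it, tongues in the slot, head on its top. Origin at the centre of its underside.
- dish: Bystander: round blue plastic dish with spare burrs, 92 mm across, 18 mm high; origin at the centre of its underside.
- tub: Bystander: round white plastic tub, 96 mm across, 95 mm high; origin at the centre of its underside.
- strips: Bystander: dark wood strip lying on the bench, 120 x 30 x 12 mm; origin at the centre of its underside.

How it is judged:
By the outcome, as a careful person would: the job done as asked, in the order asked, and still so for the second after the job is handed in, with the robot touching nothing.
It also fails if it takes over 61 s, if anything falls off the work surface, if the arm or the gripper's body presses on something with over 40 N, if the wrist force passes 120 N, or if a joint passes its speed limit or range.

## Robot

A 6-joint arm with a two-finger parallel gripper is mounted at the origin on the work surface. World frame = base frame: x ahead of the robot, y to its left, z up, the work surface at z = 0. Lengths are in m, angles in rad, forces in N, time in s.
With the tool pointing down it reaches from about 0.35 to 0.775 m from the base axis. Payload 7.3 kg.
Tool frame: the origin (TCP) lies between the finger pads; the fingertips stand 17 mm ahead of it and the grasp point (between the pads) lies 2 mm behind it; z points along the fingers, y is the line along which they close (so a half turn about z gives the same grasp; the last joint's range is limited). The gripper opens to 92 mm and grips with 3 to 60 N. Pads are 19 mm wide; open, the fingers measure 130 mm over their backs; the gripper's body (75 mm by 190 mm) begins 47 mm behind the grasp point.
Start: joints at [1.094, 0.342, 1.524, -0, 1.275, -0.146], TCP at [0.171, 0.497, 0.244] pointing down, gripper open.
Joint ranges: [-2.53, 2.53], [-0.77, 2.02], [0.04, 2.7], [-1, 4.14], [0.28, 2.66], [-3.11, 3.11]. Speed limits (rad/s): [2.57, 2.57, 3.14, 3.14, 3.14, 3.14].

## Interface

Orientations are given as [roll, pitch, yaw] about the fixed x, y, z axes, in that order (R = Rz(yaw) Ry(pitch) Rx(roll)).
In Python, from cell import robot, optics gives the robot as it stands.
- The arm moves only by the tool play_rows, never from a script. Its argument "rows" is a list of rows, each a list of 7 numbers: the shift along the tool's x, y, z in cm, then the turn, a rotation vector about the tool's x, y, z in rad, then the opening, from 0 (shut) to 1 (fully open). In form: [[tx, ty, tz, wx, wy, wz, grip], ...]. A call has 1 to 20 rows; each row is the pose to reach, as a shift and turn from the pose commanded when the call began, along the tool's axes at that moment; what a row does not reach only later rows make up. A row lasts 1/10 s, in which the tool goes at most 50 mm and 8.59 degrees, less where a joint would pass 70% of its speed; a pose out of reach is approached as far as the arm can. A call with a gripper value outside its range is refused whole. The fingers move at their own pace and stop on an object; "squeeze" is the grip in N (left out, the last holds). Time passes only in rows, so rows that repeat a pose let the fingers close. It gives the time, the measured TCP pose, the force, the opening and the grip force at its end, in the units of the state.
- robot.observe(): the state, without advancing time (a new reading comes with each control period).
- optics.read_camera(name): name is "side" or "top"; returns (picture, depth): 400x640x3 uint8, red, green, blue; 400x640 float32, m along the optical axis (not along the pixel's ray), 0 where there is no reading.
- optics.camera_model(name): a dict with "fx", "fy", "cx", "cy" (pixels), "origin" and "rotation" of the camera in the world. Camera axes: x right, y up, looking along -z (the intrinsics and any distortion apply to the point x, -y, -z); pixel columns grow to the right and rows downward; lengths in m; the calibration is good to about 2 mm. A picture is of the moment at which its call begins. camera_model takes no time and is no camera call.
- robot.hand_in(): hands the job in; it is judged then, once.
The state is a dict: "time": time; "qpos": joint angles; "qvel": joint speeds; "joint_efforts": joint torques, N m; "tool_pos": TCP position; "tool_rot": TCP orientation; "contact_force": force on the tool from outside, world axes, zero at the start; "torque": the same for the moment, N m; "opening": finger opening in m; "grip_force": force on a finger pad.
Only numpy, scipy, OpenCV 4.12 (cv2) and the standard library are available. Lean on these libraries where they do the work, as an engineer would, in place of code of your own. Each camera call takes 0.05 s, during which the arm holds its last target. There are 200 camera calls.

## Working session

There is one attempt and no reset: what is moved stays moved. The work goes in short steps, Python scripts to look and compute and a tool call to move; the robot and the scene stay as the last step left them, time stands still between calls to the robot, and variables do not carry over. Pictures are saved under pics/ and viewed, at most 10 in all, crops included, and the job is handed in when it is done.

Besides the shell and the picture viewer there is one more tool, called as name(argument=value, ...) on one line, values as JSON. play_rows: Moves the arm, as the interface text tells. Its arguments: {"type":"object","properties":{"rows":{"type":"array"},"squeeze":{"type":"number"}},"required":["rows"]}

```bash
mkdir -p pics; ls; cat > h.py <<'E'
import numpy as np, cv2
from cell import robot, optics
def pts(name, d, m=None):
    m = m or optics.camera_model(name)
    v,u = np.mgrid[0:d.shape[0],0:d.shape[1]]
    P = np.stack([(u-m['cx'])/m['fx']*d, -(v-m['cy'])/m['fy']*d, -d],-1)
    return P@np.array(m['rotation']).T+np.array(m['origin'])
E
python3 - <<'E'
from h import *
for n in ('top','side'):
    p,d=optics.read_camera(n); cv2.imwrite(f'pics/{n}0.png',p[:,:,::-1]); np.savez(f'pics/{n}0.npz',p=p,d=d)
    print(n,optics.camera_model(n))
print(robot.observe())
E
```

```text
pics
top {'fx': 389.6988012742127, 'fy': 389.6988012742127, 'cx': 323.6273516858581, 'cy': 201.87744538553292, 'origin': array([0.47093553, 0.03925247, 1.01242527]), 'rotation': array([ 0.09496328, -0.03939643, -1.59098585])}
side {'fx': 474.03469530706764, 'fy': 474.03469530706764, 'cx': 308.35810894686057, 'cy': 209.1673281704793, 'origin': array([ 0.25825425, -0.88773259,  0.64854088]), 'rotation': array([ 1.05713906, -0.01252877, -0.32039489])}
{'time': 0.1, 'qpos': array([ 1.09398430e+00,  3.42651270e-01,  1.52493422e+00, -1.11621104e-05,
        1.27534245e+00, -1.45985086e-01]), 'qvel': array([ 0.00031457, -0.00352947, -0.00214948, -0.0025854 , -0.00063686,
        0.00086826]), 'joint_efforts': array([ 1.06136962e-03, -4.32003629e+01, -2.44694334e+01,  7.18635810e-02,
        5.25584165e-02, -4.30656598e-05]), 'tool_pos': array([0.1703551 , 0.49624436, 0.2431109 ]), 'tool_rot': array([-3.14027002e+00, -1.83679146e-04,  2.81076885e+00]), 'contact_force': array([-0.63560722, -0.41288525,  0.06857082]), 'torque': array([-0.02646194, -0.00044639, -0.00851432]), 'grip_force': 0.0, 'opening': 0.09173174326067986}
```

View pics/top0.png

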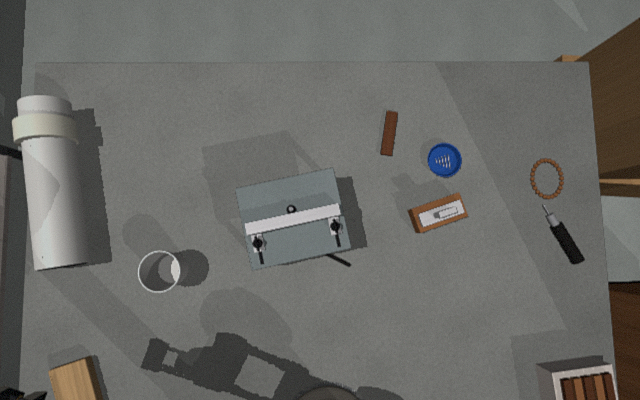

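View pics/side0.png

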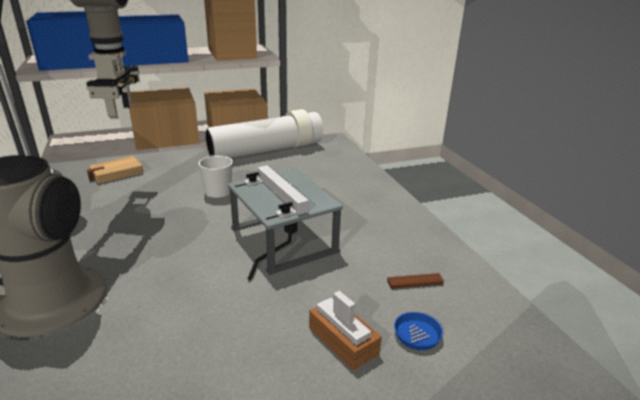

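Top view: burr at (291,209), fence band from (245,228) to (340,212), knobs at (258,243) and (335,227), gauge in rack about (440,213), dish (445,160), strip (389,133). Side view is consistent. Now I'll fit from depth.

```bash
cat >> h.py <<'E'
from scipy.spatial.transform import Rotation as Ro
_p=pts
def pts(name,d):
    m=dict(optics.camera_model(name)); m['rotation']=Ro.from_euler('xyz',m['rotation']).as_matrix(); return _p(name,d,m)
def rect(P,lab,zr,xr,yr):
    m=(P[...,2]>zr[0])&(P[...,2]<zr[1])&(P[...,0]>xr[0])&(P[...,0]<xr[1])&(P[...,1]>yr[0])&(P[...,1]<yr[1])
    q=P[m]; (c,s,a)=cv2.minAreaRect((q[:,:2]*1000).astype(np.float32))
    print(lab,len(q),'c',np.round(c,1),'size',np.round(s,1),'ang',round(a,1),'z',np.round(np.median(q[:,2])*1000,1)); return q
E
python3 - <<'E'
from h import *
for n in ('top','side'):
    P=pts(n,np.load(f'pics/{n}0.npz')['d'])
    if n=='top':
        for u,v in [(291,209),(291,219),(438,213),(420,215),(445,213),(445,160),(550,300),(300,100),(280,250),(250,222),(335,208)]: print(u,v,np.round(P[v,u],4))
    R=dict(xr=(.2,.8),yr=(-.5,.3))
    b=((.35,.65),(-.1,.25)); g=((.35,.6),(-.4,-.12))
    rect(P,n+' fence',(.150,.170),*b)
    rect(P,n+' table',(.124,.136),*b)
    rect(P,n+' griptop',(.092,.112),*g)
    rect(P,n+' head',(.053,.066),*g)
    rect(P,n+' rack',(.038,.050),*g)
    print('bench',np.median(P[(abs(P[...,2])<.02)&(P[...,0]>.3)&(P[...,0]<.6)&(P[...,1]<-.1)&(P[...,1]>-.3)][:,2]))
E
```

```text
291 209 [0.5377 0.0762 0.151 ]
291 219 [0.5151 0.076  0.1598]
438 213 [ 0.5263 -0.2703  0.0985]
420 215 [ 0.5244 -0.2379  0.0601]
445 213 [ 0.5258 -0.286   0.1017]
445 160 [ 0.6731 -0.3283  0.0029]
550 300 [ 2.997e-01 -5.886e-01 -3.000e-04]
300 100 [0.8407 0.055  0.0009]
280 250 [0.4477 0.1028 0.1292]
250 222 [0.5102 0.165  0.1596]
335 208 [ 0.5374 -0.0206  0.1619]
top fence 1268 c [505.6  70.8] size [ 78.8 209.8] ang 11.6 z 159.5
top table 7039 c [520.4  73.8] size [190.3 230.2] ang 11.3 z 129.7
top griptop 116 c [ 529.6 -291.2] size [14.  44.7] ang 18.1 z 102.6
top head 473 c [ 530.  -291.9] size [ 34.1 114. ] ang 17.9 z 58.7
top rack 673 c [ 532.9 -292.3] size [ 64.1 131.5] ang 18.1 z 44.7
bench -0.0001911432854031503
side fence 692 c [496.6  68.6] size [ 66.7 215.5] ang 11.4 z 158.2
side table 2922 c [519.6  72.6] size [191.4 234.6] ang 11.3 z 128.9
side griptop 212 c [ 529.7 -292.2] size [16.7 45.1] ang 16.1 z 100.9
side head 720 c [ 528.7 -293. ] size [ 35.8 112.7] ang 18.1 z 57.7
side rack 905 c [ 532.2 -292.6] size [ 67.  132.7] ang 17.5 z 43.7
bench -0.0011579571943568512
```

```bash
python3 - <<'E'
from h import *
z=np.load('pics/top0.npz'); P=pts('top',z['d']); img=z['p']
b=((.35,.65),(-.1,.25))
q=rect(P,'fence',(.1565,.164),*b)
n=np.array([np.cos(np.radians(11.3)),np.sin(np.radians(11.3))]); t=np.array([n[1],-n[0]])
s=q[:,:2]@n; y=q[:,:2]@t
k=(y>-0.05+0.0)|True
print('s pct',np.percentile(s,[0,1,5,50,95,99,100]),'y',y.min(),y.max())
med=np.median(s); k=abs(s-med)<.016
# bins
B=np.arange(y.min()+.005,y.max()-.005,.01); r=[]
for a in B:
    kk=k&(y>=a)&(y<a+.01)
    if kk.sum()>5: r.append((a+.005,s[kk].min(),s[kk].max(),s[kk].mean()))
r=np.array(r); 
for c in (1,2,3):
    f=np.polyfit(r[:,0],r[:,c],1); print('slope deg',np.degrees(f[0]),'mid',np.polyval(f,r[:,0].mean()))
# burr
m=(P[...,2]>.142)&(P[...,2]<.155)&(P[...,0]>.525)&(P[...,0]<.55)&(abs(P[...,1]-.076)<.012)
print(P[m].round(4), np.argwhere(m)); print(P[m][:,:2].mean(0))
c=img[190:230,270:312]; cv2.imwrite('pics/burr.png',cv2.resize(c[:,:,::-1],None,fx=14,fy=14,interpolation=cv2.INTER_NEAREST))
E
```

```text
fence 1139 c [499.   69.5] size [ 62.7 209.8] ang 11.1 z 159.7
s pct [0.47128251 0.4989074  0.50901431 0.52074737 0.53268708 0.5337471
 0.53422091] y -0.07523527949607457 0.13452058292425276
slope deg 0.05607550078747454 mid 0.508339211294078
slope deg 0.046797311557830165 mid 0.5338155447751933
slope deg 0.022506411827704527 mid 0.5209707395046387
[[0.5443 0.0782 0.152 ]
 [0.5444 0.0761 0.1501]
 [0.5423 0.0806 0.1496]
 [0.5422 0.0783 0.1505]
 [0.5421 0.0761 0.1514]
 [0.5423 0.074  0.1492]
 [0.5402 0.0807 0.1485]
 [0.5401 0.0784 0.1489]
 [0.54   0.0762 0.1503]
 [0.5401 0.074  0.148 ]
 [0.538  0.0807 0.1478]
 [0.538  0.0785 0.1482]
 [0.5377 0.0762 0.151 ]
 [0.5379 0.0741 0.1483]
 [0.5359 0.0808 0.1465]
 [0.5357 0.0785 0.1492]
 [0.5356 0.0762 0.1502]] [[206 290]
 [206 291]
 [207 289]
 [207 290]
 [207 291]
 [207 292]
 [208 289]
 [208 290]
 [208 291]
 [208 292]
 [209 289]
 [209 290]
 [209 291]
 [209 292]
 [210 289]
 [210 290]
 [210 291]]
[0.53982304 0.0774984 ]
```

View pics/burr.png

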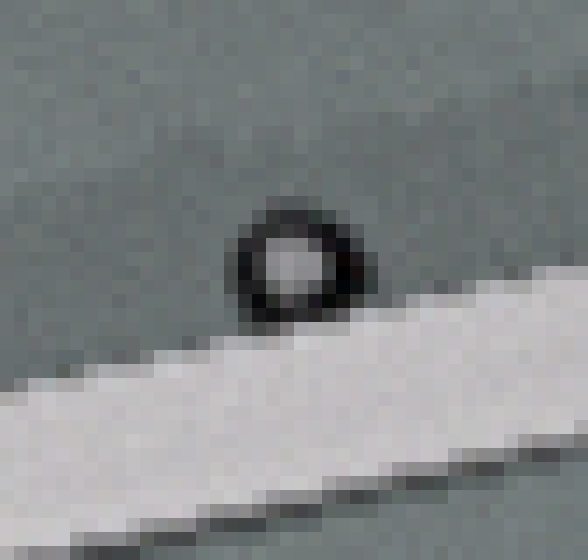

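```bash
cat >> h.py <<'E'
def rel(p,yawdeg):
    o=robot.observe(); R=Ro.from_euler('xyz',o['tool_rot'])
    d=R.inv().apply(np.array(p)-o['tool_pos'])*100
    w=(R.inv()*Ro.from_euler('xyz',[np.pi,0,np.radians(yawdeg)])).as_rotvec()
    return np.round(d,2),np.round(w,4)
E
python3 - <<'E'
from h import *
print(rel([.45,.1,.23],130), rel([.53,-.2915,.16],108))
E
```

```text
(array([-39.32, -28.39,   1.34]), array([-1.300e-03,  2.000e-04,  5.418e-01])) (array([-59.6 , -62.81,   8.38]), array([-1.300e-03,  4.000e-04,  9.258e-01]))
```

play_rows(rows=[[-39.3,-28.4,1.3,0,0,0.54,1],[-39.3,-28.4,1.3,0,0,0.54,1],[-39.3,-28.4,1.3,0,0,0.54,1],[-39.3,-28.4,1.3,0,0,0.54,1],[-39.3,-28.4,1.3,0,0,0.54,1],[-39.3,-28.4,1.3,0,0,0.54,1],[-39.3,-28.4,1.3,0,0,0.54,1],[-39.3,-28.4,1.3,0,0,0.54,1],[-39.3,-28.4,1.3,0,0,0.54,1],[-39.3,-28.4,1.3,0,0,0.54,1],[-59.6,-62.8,8.4,0,0,0.926,1],[-59.6,-62.8,8.4,0,0,0.926,1],[-59.6,-62.8,8.4,0,0,0.926,1],[-59.6,-62.8,8.4,0,0,0.926,1],[-59.6,-62.8,8.4,0,0,0.926,1],[-59.6,-62.8,8.4,0,0,0.926,1],[-59.6,-62.8,8.4,0,0,0.926,1],[-59.6,-62.8,8.4,0,0,0.926,1],[-59.6,-62.8,8.4,0,0,0.926,1],[-59.6,-62.8,8.4,0,0,0.926,1]])

```text
time: 2.1
tool_pos: [0.5296, -0.2919, 0.1584]
tool_rot: [-3.14, -0.002, 1.882]
contact_force: [0.1, 0.0, 0.1]
opening: 0.0919
grip_force: 0.0
```

```bash
python3 - <<'E'
from h import *
print(rel([.5297,-.2915,.084],108)); o=robot.observe(); print(o['qpos'],o['qvel'],o['contact_force'])
E
```

```text
(array([0.02, 0.03, 7.44]), array([-0.0012, -0.0021, -0.0026]))
[-6.30580927e-01  5.61879857e-01  1.41248795e+00  2.94585501e-04
  1.16958678e+00 -9.42250519e-01] [ 0.04421354 -0.03953386  0.0355407   0.00969177  0.00473186  0.00934511] [0.11792313 0.02960164 0.10954934]
```

play_rows(rows=[[0,0,4.5,0,0,0,1],[0,0,7.4,0,0,0,1],[0,0,7.4,0,0,0,0.5],[0,0,7.4,0,0,0,0.25],[0,0,7.4,0,0,0,0.1],[0,0,7.4,0,0,0,0.1],[0,0,7.4,0,0,0,0.1],[0,0,7.4,0,0,0,0.1],[0,0,7.4,0,0,0,0.1],[0,0,7.4,0,0,0,0.1]], squeeze=25)

```text
time: 3.1
tool_pos: [0.5302, -0.291, 0.0858]
tool_rot: [3.142, -0.0, 1.885]
contact_force: [0.5, -0.3, -0.6]
opening: 0.0326
grip_force: 0.0
```

play_rows(rows=[[0,0,0,0,0,0,0.1],[0,0,0,0,0,0,0.1],[0,0,0,0,0,0,0.1],[0,0,0,0,0,0,0.1],[0,0,0,0,0,0,0.1],[0,0,0,0,0,0,0.1]], squeeze=25)

```text
time: 3.7
tool_pos: [0.5301, -0.2909, 0.0855]
tool_rot: [-3.141, -0.0, 1.885]
contact_force: [0.4, 0.1, -2.1]
opening: 0.0138
grip_force: 25.0
```

```bash
python3 - <<'E'
from h import *
print(rel([.5243,.1142,.25],101.3))
E
```

```text
(array([ 38.71,  11.95, -16.44]), array([-1.000e-04, -4.000e-04,  1.168e-01]))
```

play_rows(rows=[[0,0,-1.5,0,0,0,0.1],[0,0,-4.5,0,0,0,0.1],[0,0,-8.5,0,0,0,0.1],[0,0,-12.5,0,0,0,0.1],[0,0,-16.4,0,0,0,0.1],[2,0.6,-16.4,0,0,0,0.1],[5.5,1.7,-16.4,0,0,0.03,0.1],[9.5,2.9,-16.4,0,0,0.06,0.1],[14,4.3,-16.4,0,0,0.09,0.1],[18.5,5.7,-16.4,0,0,0.117,0.1],[23,7.1,-16.4,0,0,0.117,0.1],[27.5,8.5,-16.4,0,0,0.117,0.1],[31.5,9.7,-16.4,0,0,0.117,0.1],[35,10.8,-16.4,0,0,0.117,0.1],[37.5,11.6,-16.4,0,0,0.117,0.1],[38.7,11.95,-16.4,0,0,0.117,0.1],[38.7,11.95,-16.4,0,0,0.117,0.1],[38.7,11.95,-16.4,0,0,0.117,0.1]])

```text
time: 5.5
tool_pos: [0.5244, 0.1132, 0.2496]
tool_rot: [-3.141, 0.001, 1.768]
contact_force: [-0.3, 0.1, -1.6]
opening: 0.0139
grip_force: 25.0
```

```bash
python3 - <<'E'
from h import *
o=robot.observe(); print(o['tool_pos'],o['tool_rot'],o['contact_force'],o['torque'])
for n in ('top','side'):
    p,d=optics.read_camera(n); np.savez(f'pics/{n}1.npz',p=p,d=d)
    P=pts(n,d)
    g=((.4,.65),(-.0,.22))
    rect(P,n+' head',(.2,.235),(.48,.58),(.03,.2))
    if n=='side':
        c=p[120:250,220:380]
    else: c=p[170:270,220:360]
    cv2.imwrite(f'pics/{n}1.png',cv2.resize(c[:,:,::-1],None,fx=5,fy=5,interpolation=cv2.INTER_CUBIC)[:600,:800])
E
```

```text
[0.52437335 0.11315886 0.24958946] [-3.14126643e+00  5.50200199e-04  1.76771839e+00] [-0.34066539  0.13395743 -1.60973117] [-0.08692064  0.03141987 -0.05390976]
top head 0 c [0. 0.] size [0. 0.] ang 0.0 z nan
side head 403 c [524.3 109.6] size [ 35.4 114.2] ang 11.3 z 221.5
  return _methods._mean(a, axis=axis, dtype=dtype,
  ret = ret.dtype.type(ret / rcount)
```

View pics/side1.png

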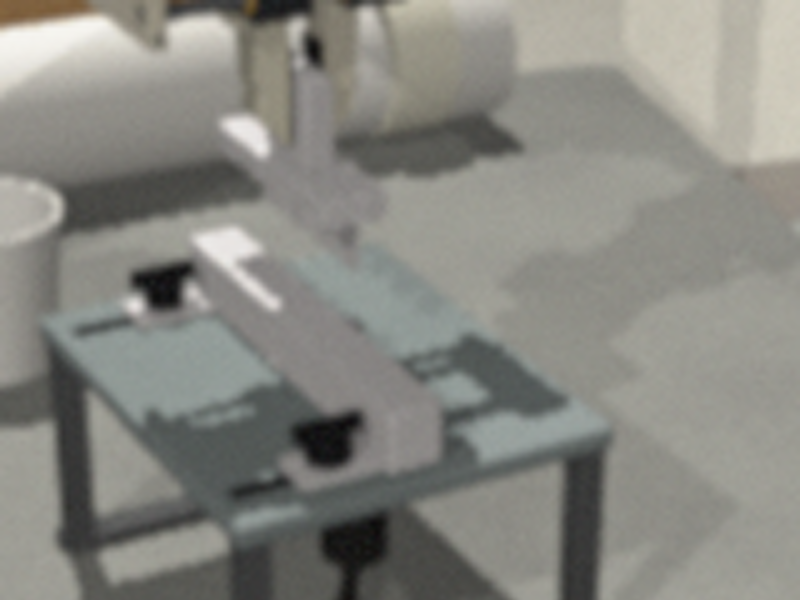

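Gauge hangs upright in the gripper, thin tongue at crop (350,245), clear of the fence top; angle matches 11.3°.

play_rows(rows=[[0.15,0,1.3,0,0,0,0.1],[0.15,0,2.6,0,0,0,0.1],[0.15,-0.2,2.6,0,0,0,0.1],[0.15,-0.3,2.6,0,0,0,0.1],[0.15,-0.3,2.6,0,0,0,0.1],[0.15,-0.3,2.6,0,0,0,0.1]])

```text
time: 6.2
tool_pos: [0.5215, 0.1147, 0.2245]
tool_rot: [3.14, 0.0, 1.767]
contact_force: [-0.1, -0.0, -2.0]
opening: 0.0139
grip_force: 25.0
```

play_rows(rows=[[0,-0.05,0,0,0,0,0.1],[0,-0.1,0,0,0,0,0.1],[0,-0.1,0,0,0,0,0.1],[0,-0.1,0,0,0,0,0.1]])

```text
time: 6.6
tool_pos: [0.5201, 0.1148, 0.2238]
tool_rot: [3.141, -0.0, 1.768]
contact_force: [0.4, -0.1, -2.4]
opening: 0.0141
grip_force: 25.0
```

play_rows(rows=[[0,-0.05,0,0,0,0,0.1],[0,-0.05,0,0,0,0,0.1],[0,-0.05,0,0,0,0,0.1]])

```text
time: 6.9
tool_pos: [0.5197, 0.1146, 0.2237]
tool_rot: [3.141, -0.0, 1.768]
contact_force: [-0.1, -0.3, -2.2]
opening: 0.0142
grip_force: 25.0
```

play_rows(rows=[[0,-0.05,0,0,0,0,0.1],[0,-0.05,0,0,0,0,0.1],[0,-0.05,0,0,0,0,0.1]])

```text
time: 7.2
tool_pos: [0.5191, 0.1145, 0.2237]
tool_rot: [3.142, -0.0, 1.768]
contact_force: [0.6, 0.1, -2.3]
opening: 0.0137
grip_force: 25.0
```

play_rows(rows=[[0,-0.05,0,0,0,0,0.1],[0,-0.05,0,0,0,0,0.1],[0,-0.05,0,0,0,0,0.1]])

```text
time: 7.5
tool_pos: [0.5187, 0.1144, 0.2237]
tool_rot: [3.141, -0.0, 1.768]
contact_force: [-1.2, -0.5, -2.4]
opening: 0.0137
grip_force: 25.0
```

play_rows(rows=[[0,-0.05,0,0,0,0,0.1],[0,-0.05,0,0,0,0,0.1],[0,-0.05,0,0,0,0,0.1]])

```text
time: 7.8
tool_pos: [0.5184, 0.1143, 0.2238]
tool_rot: [3.141, -0.0, 1.768]
contact_force: [0.9, 0.7, -2.8]
opening: 0.0139
grip_force: 25.0
```

play_rows(rows=[[0,-0.05,0,0,0,0,0.1],[0,-0.05,0,0,0,0,0.1],[0,-0.05,0,0,0,0,0.1]])

```text
time: 8.1
tool_pos: [0.5182, 0.1143, 0.2238]
tool_rot: [3.14, -0.0, 1.768]
contact_force: [3.8, 1.2, -5.2]
opening: 0.0141
grip_force: 25.0
```

```bash
python3 - <<'E'
from h import *
o=robot.observe(); n=np.array([.9806,.1959]);print(o['tool_pos'],o['tool_pos'][:2]@n,o['contact_force'],o['contact_force'][:2]@n,o['torque'],o['tool_rot'])
E
```

```text
[0.51819439 0.11428692 0.22378547] 0.5305302225239985 [ 3.7957374   1.20193467 -5.16400754] 3.9575590964744647 [ 0.07485384 -0.91363714 -0.00573751] [ 3.14023005e+00 -3.15149126e-05  1.76778661e+00]
```

play_rows(rows=[[0,0.02,0.2,0,0,0,0.1],[0,0.02,0.4,0,0,0,0.1],[0,0.02,0.55,0,0,0,0.1],[0,0.02,0.7,0,0,0,0.1],[0,0.02,0.7,0,0,0,0.1]])

```text
time: 8.6
tool_pos: [0.5182, 0.1143, 0.2168]
tool_rot: [3.141, 0.0, 1.768]
contact_force: [4.2, 1.7, -1.3]
opening: 0.0141
grip_force: 25.0
```

play_rows(rows=[[0,0.02,0.3,0,0,0,0.1],[0,0.02,0.6,0,0,0,0.1],[0,0.02,0.9,0,0,0,0.1],[0,0.02,1.2,0,0,0,0.1],[0,0.02,1.2,0,0,0,0.1]])

```text
time: 9.1
tool_pos: [0.5183, 0.1143, 0.2042]
tool_rot: [3.141, -0.0, 1.768]
contact_force: [6.1, 0.7, -2.7]
opening: 0.0139
grip_force: 25.0
```

play_rows(rows=[[0,0.04,0.15,0,0,0,0.1],[0,0.04,0.27,0,0,0,0.1],[0,0.04,0.27,0,0,0,0.1],[0,0.04,0.27,0,0,0,0.1]])

```text
time: 9.5
tool_pos: [0.5184, 0.1144, 0.2016]
tool_rot: [-3.141, -0.0, 1.768]
contact_force: [5.6, 0.9, -3.7]
opening: 0.0137
grip_force: 25.0
```

play_rows(rows=[[0,0,0.06,0,0,0,0.1],[0,0,0.06,0,0,0,0.1],[0,0,0.06,0,0,0,0.1]])

```text
time: 9.8
tool_pos: [0.5184, 0.1144, 0.2014]
tool_rot: [-3.141, -0.0, 1.768]
contact_force: [3.9, 0.6, -2.0]
opening: 0.0139
grip_force: 25.0
```

play_rows(rows=[[0,0,0.05,0,0,0,0.1],[0,0,0.05,0,0,0,0.1],[0,0,0.05,0,0,0,0.1]])

```text
time: 10.1
tool_pos: [0.5184, 0.1144, 0.2009]
tool_rot: [-3.141, -0.0, 1.768]
contact_force: [4.0, 0.7, 0.3]
opening: 0.014
grip_force: 25.0
```

play_rows(rows=[[0,0,0.06,0,0,0,0.1],[0,0,0.06,0,0,0,0.1],[0,0,0.06,0,0,0,0.1]])

```text
time: 10.4
tool_pos: [0.5184, 0.1144, 0.2004]
tool_rot: [-3.142, -0.0, 1.768]
contact_force: [3.2, -0.6, 1.7]
opening: 0.0143
grip_force: 25.0
```

play_rows(rows=[[0,0,0.06,0,0,0,0.1],[0,0,0.06,0,0,0,0.1],[0,0,0.06,0,0,0,0.1]])

```text
time: 10.7
tool_pos: [0.5184, 0.1144, 0.2004]
tool_rot: [3.141, 0.0, 1.768]
contact_force: [1.1, -0.3, 6.1]
opening: 0.014
grip_force: 25.0
```

play_rows(rows=[[0,0.05,-0.4,0,0,0,0.1],[0,0.05,-1.2,0,0,0,0.1],[0,0.05,-2.0,0,0,0,0.1],[0,0.1,-2.6,0,0,0,0.1],[-0.8,0.1,-2.6,0,0,0,0.1],[-1.7,0.1,-2.6,0,0,0,0.1],[-2.6,0.1,-2.6,0,0,0,0.1],[-2.6,0.1,-2.6,0,0,0,0.1],[-2.6,0.1,-2.5,0,0,0,0.1],[-2.6,0.1,-2.5,0,0,0,0.1]])

```text
time: 11.7
tool_pos: [0.5243, 0.0891, 0.2244]
tool_rot: [-3.141, -0.0, 1.768]
contact_force: [0.2, 1.0, -1.9]
opening: 0.0142
grip_force: 25.0
```

play_rows(rows=[[0,-0.07,0,0,0,0,0.1],[0,-0.07,0,0,0,0,0.1],[0,-0.07,0,0,0,0,0.1]])

```text
time: 12.0
tool_pos: [0.5238, 0.0891, 0.2247]
tool_rot: [3.142, -0.0, 1.768]
contact_force: [-0.1, -0.2, -2.0]
opening: 0.0131
grip_force: 25.0
```

play_rows(rows=[[0,-0.08,0,0,0,0,0.1],[0,-0.08,0,0,0,0,0.1],[0,-0.08,0,0,0,0,0.1]])

```text
time: 12.3
tool_pos: [0.5234, 0.089, 0.2248]
tool_rot: [3.141, -0.0, 1.768]
contact_force: [2.1, 1.5, -2.8]
opening: 0.0137
grip_force: 25.0
```

play_rows(rows=[[0,-0.02,0.25,0,0,0,0.1],[0,-0.02,0.5,0,0,0,0.1],[0,-0.02,0.5,0,0,0,0.1],[0,-0.02,0.5,0,0,0,0.1]])

```text
time: 12.7
tool_pos: [0.5234, 0.0887, 0.2196]
tool_rot: [3.14, 0.0, 1.768]
contact_force: [4.6, 0.3, -4.6]
opening: 0.014
grip_force: 25.0
```

play_rows(rows=[[0,0,0.05,0,0,0,0.1],[0,0,0.1,0,0,0,0.1],[0,0,0.1,0,0,0,0.1]])

```text
time: 13.0
tool_pos: [0.5233, 0.0887, 0.2191]
tool_rot: [3.14, 0.0, 1.768]
contact_force: [4.6, 0.7, 0.3]
opening: 0.0141
grip_force: 25.0
```

play_rows(rows=[[0,0,0.05,0,0,0,0.1],[0,0,0.1,0,0,0,0.1],[0,0,0.1,0,0,0,0.1]])

```text
time: 13.3
tool_pos: [0.5233, 0.0888, 0.2181]
tool_rot: [3.14, 0.0, 1.768]
contact_force: [4.6, 0.7, 2.6]
opening: 0.0139
grip_force: 25.0
```

play_rows(rows=[[0,0.01,0.05,0,0,0,0.1],[0,0.02,0.1,0,0,0,0.1],[0,0.02,0.1,0,0,0,0.1]])

```text
time: 13.6
tool_pos: [0.5233, 0.0888, 0.2176]
tool_rot: [3.14, 0.0, 1.768]
contact_force: [3.3, 1.0, 7.7]
opening: 0.0138
grip_force: 25.0
```

play_rows(rows=[[0,0,0.05,0,0,0,0.1],[0,0,0.05,0,0,0,0.1],[0,0,0.05,0,0,0,0.1]])

```text
time: 13.9
tool_pos: [0.5233, 0.0888, 0.2174]
tool_rot: [3.14, 0.0, 1.768]
contact_force: [1.6, 0.0, 9.7]
opening: 0.0137
grip_force: 25.0
```

```bash
python3 - <<'E'
from h import *
o=robot.observe(); n=np.array([.9806,.1959]);print(o['tool_pos'],o['tool_pos'][:2]@n,o['contact_force'],o['contact_force'][:2]@n,o['torque'],o['tool_rot'])
E
```

```text
[0.52333436 0.08880761 0.21744094] 0.5305790843598934 [1.58233518e+00 4.20257854e-03 9.73958402e+00] 1.552461163662504 [ 0.01218437 -0.58186636  0.00539155] [3.13982763e+00 3.47457783e-04 1.76796372e+00]
```

play_rows(rows=[[0,0.05,-0.3,0,0,0,0.1],[0,0.1,-0.8,0,0,0,0.1],[0.5,0.1,-1.1,0,0,0,0.1],[1.4,0.1,-1.1,0,0,0,0.1],[2.2,0.1,-1.1,0,0,0,0.1],[2.6,0.1,-1.0,0,0,0,0.1],[2.6,0.1,-1.0,0,0,0,0.1],[2.6,0.03,-1.0,0,0,0,0.1],[2.6,0.0,-1.0,0,0,0,0.1],[2.6,0.0,-1.0,0,0,0,0.1]])

```text
time: 14.9
tool_pos: [0.5181, 0.115, 0.2259]
tool_rot: [3.141, -0.002, 1.768]
contact_force: [4.8, 3.5, -4.4]
opening: 0.0141
grip_force: 25.0
```

play_rows(rows=[[0,0.03,0.3,0,0,0,0.1],[0,0.03,0.6,0,0,0,0.1],[0,0.03,0.8,0,0,0,0.1],[0,0.03,0.8,0,0,0,0.1]])

```text
time: 15.3
tool_pos: [0.5183, 0.1142, 0.2178]
tool_rot: [-3.142, -0.0, 1.768]
contact_force: [3.9, 1.5, -2.7]
opening: 0.0139
grip_force: 25.0
```

play_rows(rows=[[0,0.01,0.3,0,0,0,0.1],[0,0.01,0.6,0,0,0,0.1],[0,0.01,0.9,0,0,0,0.1],[0,0.01,1.2,0,0,0,0.1],[0,0.01,1.4,0,0,0,0.1],[0,0.01,1.4,0,0,0,0.1],[0,0.01,1.4,0,0,0,0.1]])

```text
time: 16.0
tool_pos: [0.5184, 0.1143, 0.2037]
tool_rot: [-3.141, -0.0, 1.768]
contact_force: [4.7, 0.5, -5.5]
opening: 0.0139
grip_force: 25.0
```

play_rows(rows=[[0,0.03,0.15,0,0,0,0.1],[0,0.03,0.27,0,0,0,0.1],[0,0.03,0.27,0,0,0,0.1],[0,0.03,0.32,0,0,0,0.1],[0,0.03,0.35,0,0,0,0.1],[0,0.03,0.35,0,0,0,0.1]])

```text
time: 16.6
tool_pos: [0.5184, 0.1144, 0.2006]
tool_rot: [-3.141, -0.0, 1.768]
contact_force: [1.9, 0.3, -1.0]
opening: 0.0137
grip_force: 25.0
```

play_rows(rows=[[0,0.02,0.06,0,0,0,0.1],[0,0.02,0.06,0,0,0,0.1],[0,0.02,0.06,0,0,0,0.1]])

```text
time: 16.9
tool_pos: [0.5185, 0.1144, 0.2004]
tool_rot: [-3.141, -0.0, 1.768]
contact_force: [-1.8, -0.1, 4.3]
opening: 0.0138
grip_force: 25.0
```

play_rows(rows=[[0,0,0,0,0,0,0.2],[0,0,0,0,0,0,0.25],[0,0,0,0,0,0,0.4],[0,0,0,0,0,0,0.4],[0,0,0,0,0,0,0.4],[0,0,0,0,0,0,0.4],[0,0,-0.5,0,0,0,0.4],[0,0,-2,0,0,0,0.4],[0,0,-5,0,0,0,0.4],[0,0,-9,0,0,0,0.4],[3,0,-10,0,0,0,0.4],[8,0,-10,0,0,0,0.4],[13,0,-10,0,0,0,0.4],[18,0,-10,0,0,0,0.4],[20,0,-10,0,0,0,0.4],[20,0,-10,0,0,0,0.4]], squeeze=5)

```text
time: 18.5
tool_pos: [0.4786, 0.3133, 0.3002]
tool_rot: [3.142, -0.001, 1.772]
contact_force: [0.7, -0.1, 0.2]
opening: 0.0371
grip_force: 0.0
```

```bash
python3 - <<'E'
from h import *
p,d=optics.read_camera('top'); P=pts('top',d)
rect(P,'head',(.168,.18),(.45,.6),(.03,.2)); rect(P,'griptop',(.205,.23),(.45,.6),(.03,.2))
q=rect(P,'fence',(.1565,.1645),(.45,.6),(-.05,.2))
n=np.array([.9806,.1959]); t=np.array([.1959,-.9806]);s=q[:,:2]@n; y=q[:,:2]@t; k=(y>.035); print('fence face s',np.percentile(s[k],[97,99,100]))
c=p[170:270,220:360]; a=cv2.resize(c[:,:,::-1],(560,400))
p,d=optics.read_camera('side'); P=pts('side',d); rect(P,'side head',(.165,.18),(.45,.6),(.03,.2))
b=cv2.resize(p[130:250,220:380][:,:,::-1],None,fx=5,fy=5,interpolation=cv2.INTER_CUBIC); cv2.imwrite('pics/f.png',b); cv2.imwrite('pics/ft.png',a)
E
```

```text
head 656 c [518.9 113.6] size [ 34.2 111.7] ang 11.3 z 173.6
griptop 157 c [518.9 113.5] size [14.1 43.5] ang 11.6 z 217.7
fence 690 c [499.3  69.6] size [ 62.9 209.4] ang 11.0 z 159.6
fence face s [0.5332753  0.533849   0.53437412]
side head 305 c [517.9 112.3] size [ 37.2 115.2] ang 12.1 z 172.5
```

View pics/f.png

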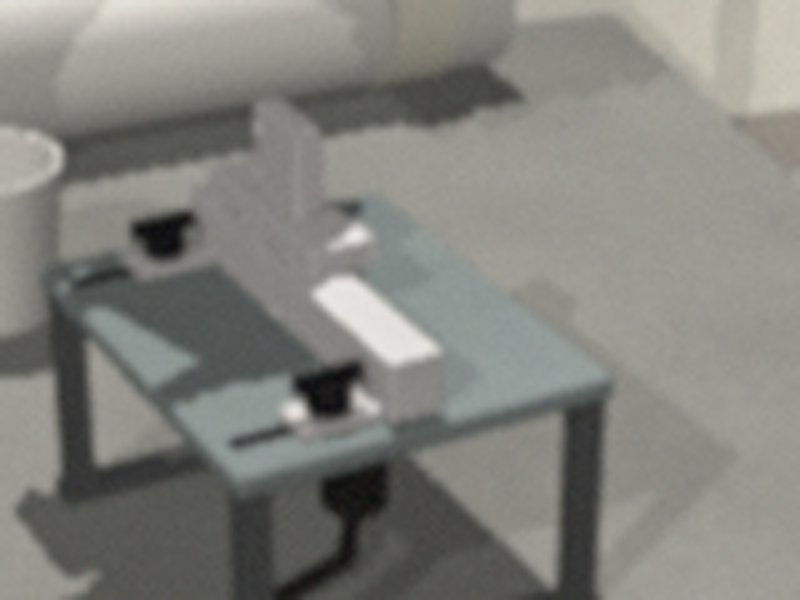

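View pics/ft.png

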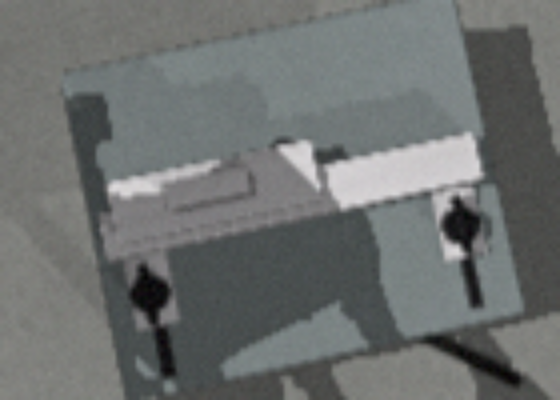

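The gauge sits upright with its head on the fence (side crop about (290,180)). In the top crop the burr shows at (283,143), at the thin-tongue end. The head's top is at z 0.174, which is what fully home should give, and the fence hasn't moved.

```bash
python3 -c "
from cell import robot
print(robot.hand_in())"
```

```text
the job is handed in; nothing more can be done
None
```

The 4 mm tongue goes right down and the 7 mm tongue binds on the burr's top, so the gap is between 5 mm (its stated minimum) and 7 mm; the gauge is back in the gap on the 4 mm tongue, fully home and released, the fence shows no shift in the camera, and the job is handed in.

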